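Release the coin-cell tray with its twin keys

ROBOT

A 6-joint arm with a two-finger parallel gripper is mounted at the origin on a cart in front of the work surface, level with it; the furniture and walls round the work are solid. World frame = base frame: x ahead of the robot, y to its left, z up, the work surface at z = 0. Lengths are in m, angles in degrees, forces in N, time in s.
With the tool pointing down it reaches from about 0.3 to 0.75 m from the base axis. Payload 8.5 kg.
Tool frame: the origin (TCP) lies at the very end of the fingers, on their centre line; the grasp point (between the pads) lies behind it (bot.tcp_to_grasp is the z of the grasp point in the tool frame, in m); z points along the fingers, x is the direction in which the jaws open and shut, and the axes are right-handed (so a half turn about z gives the same grasp; the last joint's range is limited). The gripper opens to 85 mm and grips with 20 to 120 N. Pads are 22 mm wide; open, the fingers measure 114 mm over their backs; the gripper's body (76 mm by 85 mm) begins 54 mm behind the grasp point. The pads swing forward as they close: fully open they stand 13 mm farther back than shut.
Start: joints at [-85.502, 21.807, 74.336, -0, 83.858, -12.336], TCP at [0.159, -0.526, 0.194] pointing down, gripper open.
Joint ranges: [-178.18, 178.18], [-50.72, 133.34], [12.68, 142.11], [-81.47, 261.47], [9.98, 163.14], [-165.26, 165.26]. Speed limits (degrees/s): [136.94, 136.94, 180, 180, 180, 180].

INTERFACE

Orientations are given as [roll, pitch, yaw] about the fixed x, y, z axes, in that order (R = Rz(yaw) Ry(pitch) Rx(roll)).
In Python, from bench import bot gives the robot as it stands. The module is installed in compiled form; this text tells all that it offers.
- The arm moves only by the tool send_rows, never from a script. Its argument "deltas" is a list of rows, each a list of 3 entries, a list of its own where there are three numbers: the finger opening in mm, from 0 to 85.4, then the shift along the world's x, y, z in mm, then the turn about the world's z in rad. In form: [[gripper, [x, y, z], turn], ...]. A call has 1 to 20 rows; each row is the pose to reach, as a shift and turn from the pose measured when the call began; what a row does not reach only later rows make up. A row lasts 1/8 s, in which the tool goes at most 62.5 mm and 10.7 degrees, less where a joint would pass 70% of its speed; a pose out of reach is approached as far as the arm can. A call with a gripper value outside its range is refused whole. The fingers move at their own pace and stop on an object; "grip_force" is the grip in N (left out, the last holds). Time passes only in rows, so rows that repeat a pose let the fingers close. It gives the time, the measured TCP pose, the force and the opening at its end, in the units of the state.
- bot.get_obs(): the state, without advancing time (a new reading comes with each control period).
- bot.capture(name): name is "scene" or "top"; returns (picture, depth): 480x640x3 uint8, red, green, blue; 480x640 float32, m along the optical axis (not along the pixel's ray), 0 where there is no reading.
- bot.camera_params(name): a dict with "fx", "fy", "cx", "cy" (pixels), "world_from_camera" (4x4, takes a point from camera to world coordinates). Camera axes: x right, y down, z forward; pixel columns grow to the right and rows downward; lengths in m; the calibration is good to about 2 mm. A picture is of the moment at which its call begins. camera_params takes no time and is no camera call.
- bot.finish_job(): hands the job in, once; it reports no verdict.
The state is a dict: "time": time; "q": joint angles; "joint_velocities": joint speeds; "joint_efforts": joint torques, N m; "ee_pos": TCP position; "tcp_rot": TCP orientation; "contact_force": force on the tool from outside, world axes, zero at the start; "torque": the same for the moment, N m; "finger_gap": opening from 0.0 (shut) to 1.0 (fully open).
Only numpy, scipy, OpenCV 4.12 (cv2) and the standard library are available. Lean on these libraries where they do the work, as an engineer would, in place of code of your own. Each camera call takes 0.05 s, during which the arm holds its last target. There are 200 camera calls.

TASK

Bring out the cell tray of the small white test fixture. Push the lock slide on its deck all the way over to the robot's right; then press both square release keys down together with the two fingertips and keep both fully down, without a break, until the tray has crept all the way out, and only then let go. Leave the petri dish, the tweezers and the vial where they are.

Things in the scene. Friction and masses are not known exactly. Their poses are not given: they have to be found in the camera images.
- fixture: coin-cell test fixture, screwed down: a white box 150 mm deep (x), 130 mm wide (y), deck (top face) 60 mm above the worktop. Origin at the centre of its underside on the worktop; x points from its tray front to its back (away from the robot), y to its left, z up. It may stand turned by up to 20 degrees. On the deck there are only the lock slide (near the front) and the two keys (side by side, behind the middle).
- key_left_top (a point): centre of the flat top of the left release key: a black square cap 26 x 26 mm in a low dark steel bezel (34 mm square, 3 mm high). At rest the top is 74 mm above the worktop, 14 mm above the deck. In the fixture's frame it is at x = +15 mm, y = +32 mm.
- key_right_top (a point): the same for the right release key, at x = +15 mm, y = -32 mm in the fixture's frame. The keys' centres are 64 mm apart along the fixture's y; inner edges 38 mm apart, outer edges 90 mm.
- key_left (a joint): how far the left key is pressed: 0 = up, 0.008 m = fully down, spring-loaded (1.4 N to begin, 4.2 N fully down), rises by itself. While the lock is on it goes down only 1 to 2 mm. Its pawl leaves the tray's rack from 5 mm on.
- key_right (a joint): the same for the right key. Either key alone does not free the tray; a key let go while the tray travels catches it in the next notch of the rack.
- lock_nub (a point): middle of the top of the lock slide's nub: a small grey ridged block 26 mm long (fixture x), 12 mm wide (fixture y), its top about 73 mm above the worktop (12 mm above its steel plate); at x = -45 mm in the fixture's frame and, locked, at y = +8 mm (unlocked -8 mm).
- lock_slide (a joint): position of the lock slide: 0 = locked (nub at the left end of its slot), 0.016 m = unlocked (right end, towards the fixture's -y); starts near the left end. Slides with about 2 N of friction and stays where it is left; the keys are free from about 10 mm on, but it belongs at its end.
- cell_tray (a joint): how far the tray is out: 0 = in, 0.050 m = fully out, at its stop. A damped spring drives it out towards the fixture's -x, taking about 2 s, only while both keys are down (by 5 mm or more); afterwards it stays out by itself.
- tray_front (a point): middle of the front face of the tray's steel front panel (120 x 37 mm), 28 mm above the worktop; shut, it is at x = -81 mm in the fixture's frame, and it moves to -131 mm. The panel has a short pull lip that stands out 10 mm more. The tray carries eight coin cells.
- petri_dish: bystander: clear petri dish 60 mm across, 13 mm high, on the worktop to the right of the fixture; origin at the centre of its underside. Loose, leave alone.
- tweezers: bystander: white tweezers 129 mm long, 14 mm wide, 10 mm high, lying front to back on the worktop to the left of the fixture; origin under the middle. Loose, leave alone.
- vial: bystander: open glass vial 28 mm across, 57 mm high, upright on the worktop to the left of the fixture, beyond the tweezers; origin at the centre of its underside. Loose, leave alone.

How it is judged (in metres and radians):
On the way, in this order (a step that is already met when the one before it is completed fails the run):
1. the lock slide is pushed over to its unlocked end, the keys still up and the tray still in (value of joint lock_slide above 0.0135 m and value of joint cell_tray below 0.004 m and value of joint each of key_left, key_right below 0.003 m), for 0.1 s.
2. both keys are pressed down together by the fingers and the tray begins to come out (value of joint each of key_left, key_right above 0.005 m and value of joint cell_tray above 0.004 m and contact force between the fingers and fixture above 3 N), for 0.05 s.
3. both keys are still held down by the fingers as the tray reaches its stop (value of joint each of key_left, key_right above 0.005 m and value of joint cell_tray above 0.047 m and contact force between the fingers and fixture above 3 N), for 0.1 s.
At the end, for the whole second after the job is handed in: The lock slide is at its unlocked end (more than 13.5 of 16 mm), the tray is out (more than 44 of 50 mm), both keys are up again (less than 1.5 mm down), and the petri dish, tweezers and vial are within 20 mm of where they stood, the vial upright (value of joint lock_slide above 0.0135 m and value of joint cell_tray above 0.044 m and value of joint each of key_left, key_right below 0.0015 m and distance of each of petri_dish, tweezers, vial from where it was at the start of the episode below 0.02 m and angle between vial's own z axis and vertical below 0.2 rad); the robot touches nothing.
It fails at once if a key is let go while the tray is on its way (value of joint cell_tray between 0.008 and 0.042 m and value of joint any of key_left, key_right below 0.003 m).
It fails at once if the petri dish is lifted, carried or pushed away by more than 20 mm (distance of petri_dish from where it was at the start of the episode above 0.02 m).
It fails at once if the tweezers is lifted, carried or pushed away by more than 20 mm (distance of tweezers from where it was at the start of the episode above 0.02 m).
It fails at once if the vial is lifted, carried or pushed away by more than 20 mm (distance of vial from where it was at the start of the episode above 0.02 m).
It also fails if it takes over 45 s, if anything falls off the work surface, if the arm or the gripper's body presses on something with over 40 N, if the wrist force passes 120 N, or if a joint passes its speed limit or range.

## Working session

There is one attempt and no reset: what is moved stays moved. The work goes in short steps, Python scripts to look and compute and a tool call to move; the robot and the scene stay as the last step left them, time stands still between calls to the robot, and variables do not carry over. Pictures are saved under pics/ and viewed, about 8 in all and at most 12, crops included, and the job is handed in when it is done.

Besides the shell and the picture viewer there is one more tool, called after "Request:" by a JSON object that holds its "op" and its "data", one argument or row to a line. send_rows: Moves the arm, as the interface text tells. Its arguments: {"type":"object","properties":{"deltas":{"type":"array"},"grip_force":{"type":"number"}},"required":["deltas"]}

```bash
mkdir -p pics
python3 - <<'E'
from bench import bot
import cv2, numpy as np
o=bot.get_obs(); print(o['time'],o['ee_pos'],o['tcp_rot'],o['finger_gap'],bot.tcp_to_grasp)
for n in ('scene','top'):
    p,d=bot.capture(n); cv2.imwrite(f'pics/{n}0.png',p[:,:,::-1]); np.save(f'{n}0.npy',d); 
    c=bot.camera_params(n); print(n,c['fx'],c['cx'],c['cy'],np.round(c['world_from_camera'],3).tolist())
E
```

```text
0.0 [ 0.15921648 -0.52607315  0.19331858] [-1.79984103e+02  8.19448857e-02 -7.31673290e+01] 1.0027214038640664 -0.0187
scene 522.8150962639801 315.6469557537074 237.49098286204037 [[-0.563, -0.579, 0.591, 0.008], [-0.827, 0.382, -0.413, 0.569], [0.014, -0.721, -0.693, 0.736], [0.0, 0.0, 0.0, 1.0]]
top 478.9478661090065 312.5202133707143 241.66378486809532 [[-0.004, -0.993, 0.121, 0.42], [-1.0, 0.003, -0.002, 0.166], [0.001, -0.121, -0.993, 0.922], [0.0, 0.0, 0.0, 1.0]]
```

View pics/top0.png

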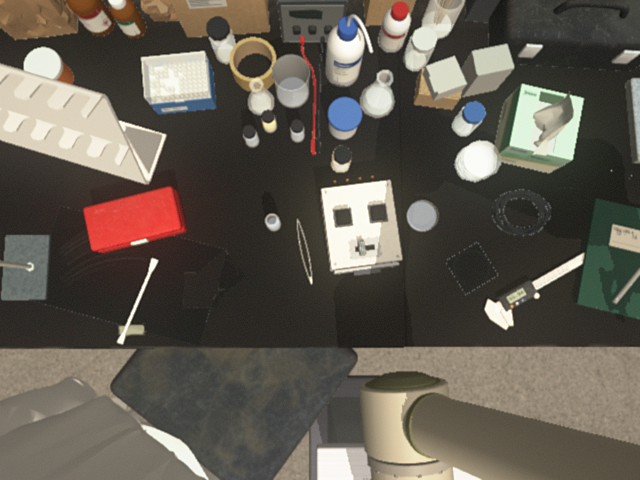

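View pics/scene0.png

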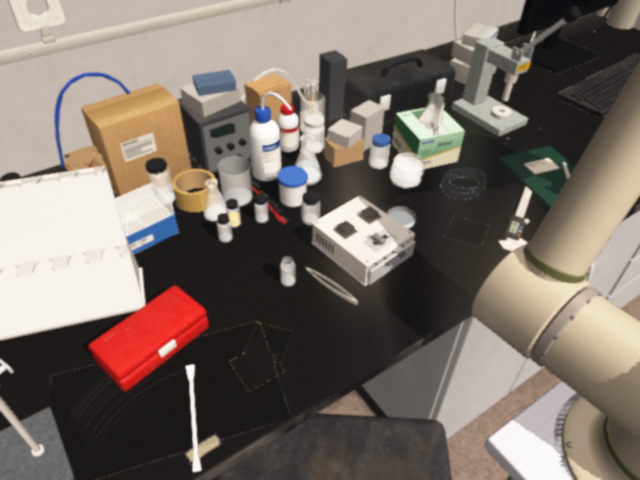

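The top view shows the fixture at about (361,226), with the keys at (343,217) and (378,213) and the lock nub near (361,246). The dish is at (422,215), the tweezers at (304,252) and the vial at (272,222). Next I'll measure these.

```bash
cat > h.py <<'E'
import cv2, numpy as np
from bench import bot
def ray(n,u,v,z):
    c=bot.camera_params(n); T=c['world_from_camera']
    d=T[:3,:3]@[(u-c['cx'])/c['fx'],(v-c['cy'])/c['fy'],1]
    return T[:3,3]+d*(z-T[2,3])/d[2]
def proj(n,p):
    c=bot.camera_params(n); q=np.linalg.inv(c['world_from_camera'])@np.r_[p,1]
    return c['cx']+c['fx']*q[0]/q[2], c['cy']+c['fy']*q[1]/q[2]
E
python3 - <<'E'
from h import *
for n,(x0,y0,x1,y1) in {'top':(315,175,405,280),'scene':(305,190,420,285)}.items():
    im=cv2.imread(f'pics/{n}0.png'); g=cv2.cvtColor(im,cv2.COLOR_BGR2GRAY); d=np.load(f'{n}0.npy')
    m=np.zeros_like(g); m[y0:y1,x0:x1]=(g[y0:y1,x0:x1]<80)*255
    k,l,s,c=cv2.connectedComponentsWithStats(m)
    for i in range(1,k):
        if 100<s[i,4]<900: print(n,s[i],c[i].round(1),np.round(ray(n,*c[i],.068),4), 'depth z',np.round(d[int(c[i][1]),int(c[i][0])],3))
    if n=='top':
        w=np.zeros_like(g); w[y0:y1,x0:x1]=(g[y0:y1,x0:x1]>130)*255
        cs,_=cv2.findContours(w,0,2); b=max(cs,key=cv2.contourArea); r=cv2.minAreaRect(b); print(r)
        print(np.round([ray(n,*p,.06) for p in cv2.boxPoints(r)],4))
    cv2.imwrite(f'pics/{n}c.png',cv2.resize(im[y0:y1,x0:x1],None,fx=5,fy=5,interpolation=cv2.INTER_CUBIC))
E
```

```text
top [370 205  16  16 209] [378.  212.3] [0.5773 0.0458 0.068 ] depth z 0.861
top [335 210  16  15 199] [342.5 216.9] [0.5692 0.1102 0.068 ] depth z 0.86
((361.0692138671875, 226.55384826660156), (86.94834899902344, 72.43629455566406), 82.87498474121094)
[[0.6247 0.151  0.06  ]
 [0.6412 0.0183 0.06  ]
 [0.4818 0.0027 0.06  ]
 [0.4661 0.1324 0.06  ]]
scene [363 208  16  12 112] [370.5 213.9] [0.5734 0.0444 0.068 ] depth z 1.003
scene [305 269  18  16 144] [310.5 279.1] [0.4977 0.2353 0.068 ] depth z 0.983
```

View pics/topc.png

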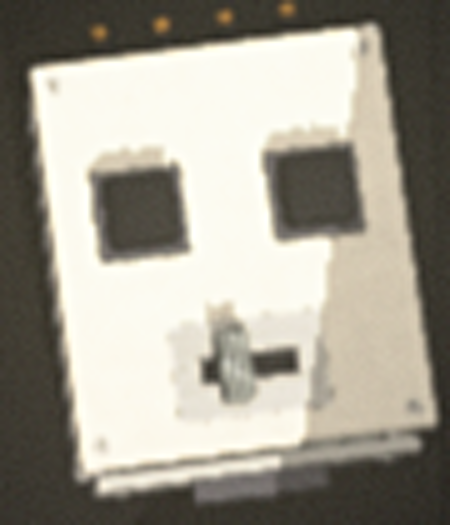

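View pics/scenec.png

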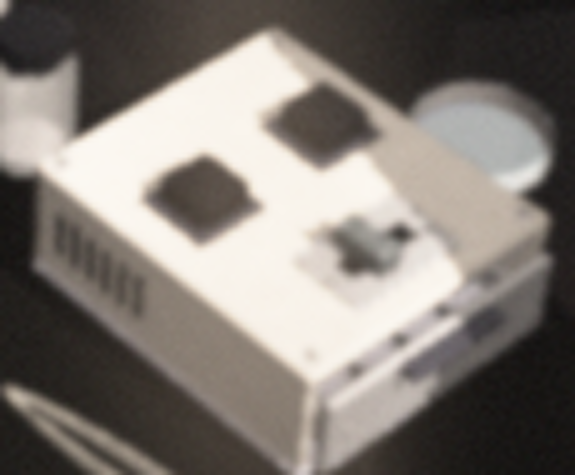

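Two things check out. The keys are 64.5 mm apart at key height (64 expected), and yaw is about 7.2° from the keys, while the outline gives about 7°. That puts the fixture's origin near (0.558, 0.076) and the nub near (0.513, 0.078). I'll shut the fingers and move above a spot to the left of the nub.

Request:
{"op": "send_rows", "data": {
  "deltas": [
    [0,[25,45,0],-0.02],
    [0,[50,91,0],-0.04],
    [0,[75,136,0],-0.06],
    [0,[100,181,0],-0.08],
    [0,[125,226,0],-0.1],
    [0,[150,272,-5],-0.12],
    [0,[175,317,-10],-0.14],
    [0,[200,362,-15],-0.16],
    [0,[225,408,-20],-0.168],
    [0,[250,453,-25],-0.168],
    [0,[275,498,-30],-0.168],
    [0,[300,544,-35],-0.168],
    [0,[325,589,-40],-0.168],
    [0,[350,634,-45],-0.168],
    [0,[350,634,-60],-0.168],
    [0,[350,634,-75],-0.168],
    [0,[350,634,-75],-0.168],
    [0,[350,634,-75],-0.168]
  ],
  "grip_force": 30
}}

```text
time: 2.35
ee_pos: [0.5095, 0.1078, 0.1189]
tcp_rot: [-180.0, 0.1, -82.8]
contact_force: [0.1, -0.0, 0.4]
finger_gap: -0.004
```

Request:
{"op": "send_rows", "data": {
  "deltas": [
    [0,[0,0,-15],0],
    [0,[0,0,-30],0],
    [0,[0,0,-37],0],
    [0,[0,0,-37],0]
  ]
}}

```text
time: 2.85
ee_pos: [0.5095, 0.1077, 0.0821]
tcp_rot: [-179.9, 0.1, -82.8]
contact_force: [1.0, -0.2, 0.4]
finger_gap: 0.002
```

Run:
```python
from h import *
o=bot.get_obs(); print(o['time'],o['ee_pos'])
p,d=bot.capture('scene'); q,_=bot.capture('top')
p=p[:,:,::-1].copy(); q=q[:,:,::-1].copy()
N=np.array([.5128,.0784,.073])
print('scene tcp',proj('scene',o['ee_pos']),'nub',proj('scene',N),'top nub',proj('top',N),'top tcp',proj('top',o['ee_pos']))
a=cv2.resize(p[180:300,290:430],(560,480),interpolation=2); b=cv2.resize(q[190:290,315:375],(240,400),interpolation=2)
im=np.zeros((480,800,3),np.uint8); im[:,:560]=a; im[:400,560:]=b; cv2.imwrite('pics/a1.png',im)
```

```text
2.85 [0.50954337 0.10769578 0.08206805]
scene tcp (np.float64(365.8039308876874), np.float64(240.40645869501716)) nub (np.float64(376.8591369120785), np.float64(236.78946916660726)) top nub (np.float64(360.87064393138667), np.float64(247.49149518284685)) top tcp (np.float64(344.820230547692), np.float64(248.82174079005156))
```

View pics/a1.png

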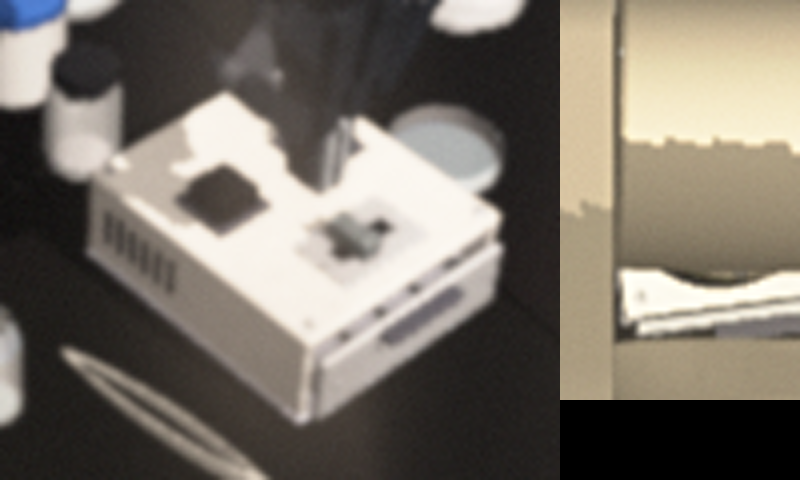

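The tip shows at crop (325,190), which is pixel (371,227). My projection put it at (366,240), so I'll check with depth.

Run:
```python
from h import *
o=bot.get_obs()
p,d=bot.capture('scene'); c=bot.camera_params('scene'); T=c['world_from_camera']
v,u=np.mgrid[190:250,340:400]; D=d[190:250,340:400]
P=np.stack([(u-c['cx'])/c['fx']*D,(v-c['cy'])/c['fy']*D,D],-1)@T[:3,:3].T+T[:3,3]
m=(D>0)&(P[...,2]>.080)&(P[...,2]<.14)
Q=P[m]; print(len(Q), np.percentile(Q,[2,50,98],axis=0).round(3))
for r in range(0,60,3):
    k=m[r]
    if k.any(): print(190+r,u[r][k].min(),u[r][k].max(),P[r][k].min(0).round(3),P[r][k].max(0).round(3))
print(P[35:56:4,26].round(3))
cv2.imwrite('pics/a2.png',cv2.resize(p[120:270,300:460,::-1],(800,750))[:600])
```

```text
100 [[0.497 0.093 0.122]
 [0.501 0.112 0.133]
 [0.515 0.121 0.14 ]]
217 377 377 [0.504 0.093 0.135] [0.504 0.093 0.135]
220 361 376 [0.498 0.099 0.135] [0.513 0.121 0.14 ]
223 362 375 [0.498 0.101 0.128] [0.512 0.12  0.136]
226 366 373 [0.498 0.105 0.125] [0.502 0.117 0.128]
[[0.502 0.118 0.13 ]
 [0.549 0.074 0.062]
 [0.542 0.08  0.06 ]
 [0.532 0.087 0.062]
 [0.522 0.095 0.064]
 [0.517 0.099 0.059]]
```

View pics/a2.png

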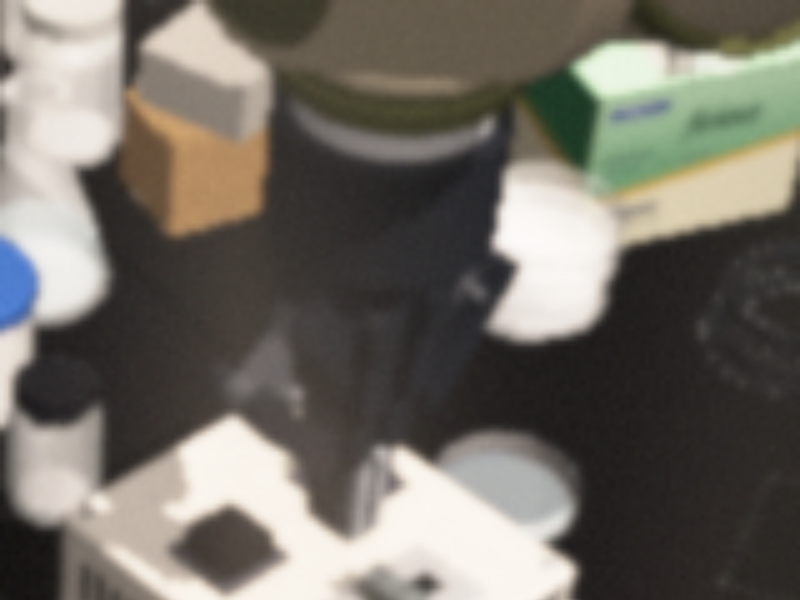

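Depth and the rays both put the visible finger tip at z ≈ 0.12, but the arm reports 0.082. To find out which is right, I'll go down 14 mm, which is safe either way, and measure again.

Request:
{"op": "send_rows", "data": {
  "deltas": [
    [0,[0,0,-7],0],
    [0,[0,0,-14],0],
    [0,[0,0,-14],0]
  ]
}}

```text
time: 3.38
ee_pos: [0.5094, 0.1077, 0.0678]
tcp_rot: [-180.0, 0.1, -82.8]
contact_force: [0.4, -0.6, 0.2]
finger_gap: 0.002
```

```bash
cat > tip.py <<'E'
from h import *
def tip():
    o=bot.get_obs(); p,d=bot.capture('scene'); c=bot.camera_params('scene'); T=c['world_from_camera']
    v,u=np.mgrid[0:480,0:640]
    P=np.stack([(u-c['cx'])/c['fx']*d,(v-c['cy'])/c['fy']*d,d],-1)@T[:3,:3].T+T[:3,3]
    e=o['ee_pos']
    m=(d>0)&(abs(P[...,0]-e[0])<.05)&(abs(P[...,1]-e[1])<.07)&(P[...,2]>.078)
    print(o['time'],e.round(4),o['contact_force'].round(1),'lowest z pct',np.percentile(P[m][:,2],[0,1,3,10]).round(3),'n',m.sum())
    for z in np.arange(.08,.26,.01):
        k=m&(abs(P[...,2]-z)<.005)
        if k.sum()>3: print(z.round(2),k.sum(),P[k].min(0).round(3),P[k].max(0).round(3))
    return p
E
python3 - <<'E'
from tip import *
p=tip(); cv2.imwrite('pics/a3.png',cv2.resize(p[120:270,300:460,::-1],(800,750))[150:])
E
```

```text
3.375 [0.5094 0.1077 0.0678] [ 0.4 -0.6  0.2] lowest z pct [0.105 0.12  0.144 0.179] n 6634
0.11 27 [0.497 0.098 0.105] [0.516 0.119 0.115]
0.12 69 [0.497 0.092 0.115] [0.516 0.122 0.125]
0.13 63 [0.496 0.092 0.125] [0.514 0.121 0.135]
0.14 44 [0.496 0.099 0.135] [0.504 0.121 0.145]
0.15 64 [0.493 0.078 0.145] [0.516 0.138 0.155]
0.16 176 [0.492 0.063 0.155] [0.518 0.145 0.165]
0.17 148 [0.49  0.058 0.165] [0.523 0.153 0.175]
0.18 177 [0.489 0.051 0.175] [0.519 0.162 0.185]
0.19 236 [0.488 0.045 0.185] [0.514 0.169 0.195]
0.2 269 [0.486 0.045 0.195] [0.516 0.169 0.205]
0.21 220 [0.486 0.086 0.205] [0.51  0.158 0.215]
0.22 116 [0.493 0.114 0.215] [0.515 0.15  0.225]
0.23 65 [0.475 0.096 0.225] [0.515 0.146 0.235]
0.24 224 [0.47  0.082 0.235] [0.533 0.146 0.245]
0.25 241 [0.47  0.08  0.245] [0.527 0.144 0.255]
```

View pics/a3.png

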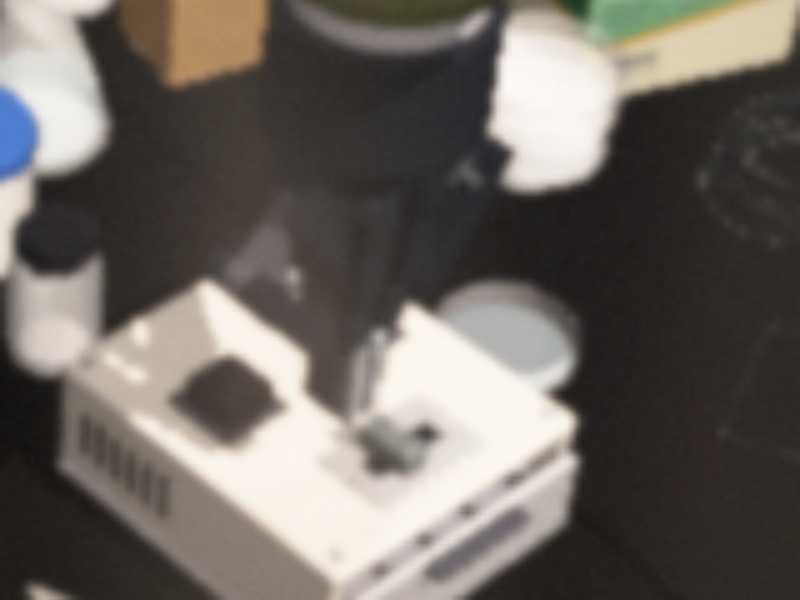

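The picture moved with the arm: the tip is now at pixel (370,234), with depth z ≈ 0.106. The real tip therefore sits about 38 mm above the reported TCP, and x and y agree. I'll trust the cameras for height and go down in checked steps, watching the force.

Request:
{"op": "send_rows", "data": {
  "deltas": [
    [0,[0,0,-8],0],
    [0,[0,0,-16],0],
    [0,[0,0,-23],0],
    [0,[0,0,-23],0]
  ]
}}

```text
time: 3.92
ee_pos: [0.5093, 0.1077, 0.0445]
tcp_rot: [180.0, 0.1, -82.8]
contact_force: [-0.5, 0.1, -0.0]
finger_gap: -0.003
```

```bash
sed -i 's/>.078)/>.066)/; s/arange(.08,.26/arange(.07,.13/' tip.py
python3 - <<'E'
from tip import *
p=tip(); cv2.imwrite('pics/a4.png',cv2.resize(p[180:290,300:430,::-1],None,fx=5,fy=5))
E
```

```text
3.925 [0.5093 0.1077 0.0445] [-0.5  0.1 -0. ] lowest z pct [0.066 0.072 0.097 0.149] n 6308
0.07 118 [0.498 0.05  0.066] [0.559 0.122 0.075]
0.08 14 [0.499 0.075 0.075] [0.559 0.115 0.085]
0.09 44 [0.497 0.092 0.086] [0.514 0.121 0.095]
0.1 64 [0.497 0.093 0.095] [0.512 0.122 0.105]
0.11 51 [0.496 0.093 0.105] [0.513 0.121 0.115]
0.12 38 [0.495 0.092 0.115] [0.503 0.12  0.125]
```

View pics/a4.png

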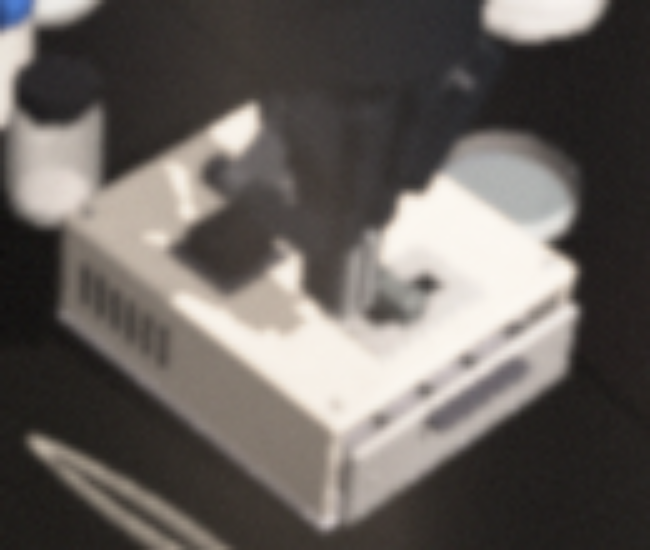

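There's no contact force at a reported z of 0.0445, below the deck height, which confirms the offset of about +39 mm. The tip is at about 0.084, left of the nub. Next I'll go down 16 mm and check the force.

Request:
{"op": "send_rows", "data": {
  "deltas": [
    [0,[0,0,-8],0],
    [0,[0,0,-13],0],
    [0,[0,0,-16],0],
    [0,[0,0,-16],0]
  ]
}}

```text
time: 4.47
ee_pos: [0.5095, 0.1077, 0.0287]
tcp_rot: [-180.0, 0.1, -82.8]
contact_force: [-0.3, -0.8, 0.0]
finger_gap: -0.003
```

Request:
{"op": "send_rows", "data": {
  "deltas": [
    [0,[0.5,-4,0],0],
    [0,[1,-8,0],0],
    [0,[1.5,-12,0],0],
    [0,[2,-16,0],0],
    [0,[2.5,-20,0],0],
    [0,[2.75,-22,0],0],
    [0,[2.75,-22,0],0]
  ]
}}

```text
time: 5.35
ee_pos: [0.5123, 0.0855, 0.0287]
tcp_rot: [-180.0, 0.1, -82.8]
contact_force: [0.5, 0.8, -0.5]
finger_gap: -0.002
```

Request:
{"op": "send_rows", "data": {
  "deltas": [
    [0,[0.1,-1,0],0],
    [0,[0.25,-2,0],0],
    [0,[0.4,-3,0],0]
  ]
}}

```text
time: 5.72
ee_pos: [0.5127, 0.0825, 0.0288]
tcp_rot: [-180.0, 0.1, -82.8]
contact_force: [0.1, 3.9, -0.1]
finger_gap: -0.002
```

Run:
```python
from tip import *
p=tip(); cv2.imwrite('pics/a5.png',cv2.resize(p[180:290,300:430,::-1],None,fx=5,fy=5))
```

```text
5.725 [0.5127 0.0825 0.0288] [ 0.1  3.9 -0.1] lowest z pct [0.066 0.072 0.083 0.133] n 5839
0.07 118 [0.5   0.058 0.066] [0.562 0.124 0.075]
0.08 70 [0.5   0.066 0.075] [0.563 0.119 0.085]
0.09 60 [0.499 0.069 0.085] [0.517 0.097 0.095]
0.1 40 [0.5   0.067 0.096] [0.508 0.096 0.105]
0.11 51 [0.496 0.056 0.106] [0.508 0.109 0.115]
0.12 145 [0.495 0.042 0.115] [0.522 0.118 0.125]
```

View pics/a5.png

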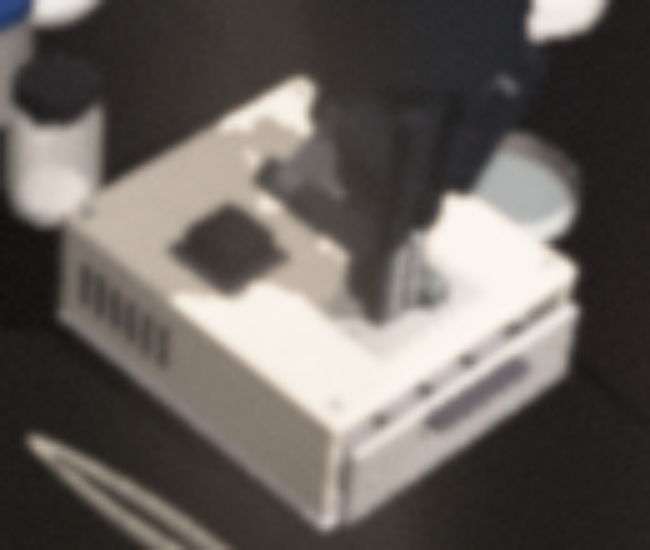

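Request:
{"op": "send_rows", "data": {
  "deltas": [
    [0,[0.1,-1,0],0],
    [0,[0.2,-1.5,0],0],
    [0,[0.2,-1.5,0],0]
  ]
}}

```text
time: 6.15
ee_pos: [0.5129, 0.081, 0.0288]
tcp_rot: [-180.0, 0.1, -82.8]
contact_force: [-0.3, 2.9, 1.5]
finger_gap: -0.0
```

Request:
{"op": "send_rows", "data": {
  "deltas": [
    [0,[0.1,-1,0],0],
    [0,[0.2,-2,0],0],
    [0,[0.3,-2.5,0],0],
    [0,[0.3,-2.5,0],0]
  ]
}}

```text
time: 6.65
ee_pos: [0.5133, 0.0786, 0.0291]
tcp_rot: [-179.9, 0.1, -82.8]
contact_force: [-1.0, 4.4, 6.0]
finger_gap: 0.002
```

Run:
```python
from tip import *
p=tip(); q,_=bot.capture('top')
a=cv2.resize(p[200:270,340:420,::-1],(640,560),interpolation=2)
cv2.imwrite('pics/a6.png',a)
```

```text
6.65 [0.5133 0.0786 0.0291] [-1.   4.4  6. ] lowest z pct [0.066 0.072 0.082 0.134] n 5832
0.07 119 [0.498 0.056 0.066] [0.563 0.124 0.075]
0.08 74 [0.5   0.06  0.075] [0.563 0.119 0.085]
0.09 55 [0.501 0.063 0.086] [0.517 0.092 0.094]
0.1 41 [0.501 0.064 0.095] [0.51  0.091 0.105]
0.11 56 [0.497 0.046 0.105] [0.507 0.105 0.115]
0.12 140 [0.496 0.038 0.115] [0.522 0.113 0.125]
```

View pics/a6.png

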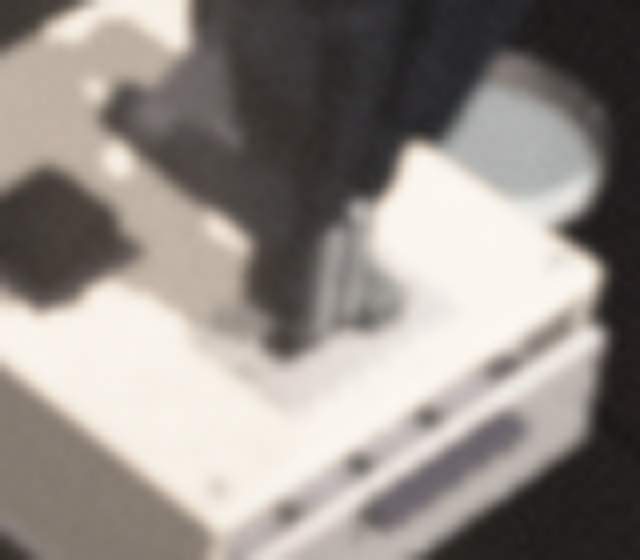

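The nub now seems to be near the slot's right end, and a z force is building. I'll ease back, lift, move clear of both views and start opening the fingers to 50 mm for the keys. Then I'll measure the nub numerically.

Request:
{"op": "send_rows", "data": {
  "deltas": [
    [0,[-0.5,4,0],0],
    [0,[-0.5,4,20],0],
    [0,[-0.5,4,60],0],
    [50,[-0.5,0,110],0],
    [50,[-10,-60,110],0],
    [50,[-20,-120,110],0],
    [50,[-30,-180,110],0],
    [50,[-40,-240,110],0],
    [50,[-50,-280,110],0],
    [50,[-50,-280,110],0],
    [50,[-50,-280,110],0]
  ]
}}

```text
time: 8.12
ee_pos: [0.4632, -0.201, 0.1388]
tcp_rot: [-180.0, 0.1, -82.8]
contact_force: [0.1, -0.0, 0.9]
finger_gap: 0.588
```

Run:
```python
from h import *
o=bot.get_obs(); print(o['time'],o['ee_pos'].round(4),o['finger_gap'],o['contact_force'].round(1))
p,d=bot.capture('scene'); q,e=bot.capture('top')
O=np.array([.5584,.0761]); t=np.radians(7.2); R=np.array([[np.cos(t),-np.sin(t)],[np.sin(t),np.cos(t)]])
# rectified deck views (fixture frame, 3 px/mm at z=.073): x -70..40 up, y 60..-60 to the right
ims=[]
for n,im in (('top',q),('scene',p)):
    F=np.float32([[-80,50],[-80,-50],[40,-50],[40,50]])
    px=np.float32([proj(n,np.r_[O+R@(f/1000),.073]) for f in F])
    dst=np.float32([[(50-f[1])*4,(40-f[0])*4] for f in F])
    ims.append(cv2.warpPerspective(im[:,:,::-1].copy(),cv2.getPerspectiveTransform(px,dst),(400,480),flags=2))
cv2.imwrite('pics/rect.png',np.hstack(ims))
# same numbers from the key centroids
for n,im in (('top',q),):
    g=cv2.cvtColor(im,cv2.COLOR_RGB2GRAY); m=np.zeros_like(g); m[175:280,315:405]=(g[175:280,315:405]<80)*255
    k,l,s,c=cv2.connectedComponentsWithStats(m)
    for i in range(1,k):
        if s[i,4]>8: print(s[i],c[i].round(1),(R.T@(ray(n,*c[i],.061)[:2]-O)*1000).round(1))
```

```text
8.125 [ 0.4632 -0.201   0.1388] 0.5882558531536606 [ 0.1 -0.   0.9]
[ 315  175   90  105 2868] [356.1 226.6] [-4.9  9.9]
[371 205  15  15 137] [377.6 211.7] [ 17.3 -32.9]
[336 210  15  15 179] [342.4 216.7] [16.5 32.1]
[356 247  10   4  26] [360.3 248.3] [-45.2   7.8]
```

View pics/rect.png

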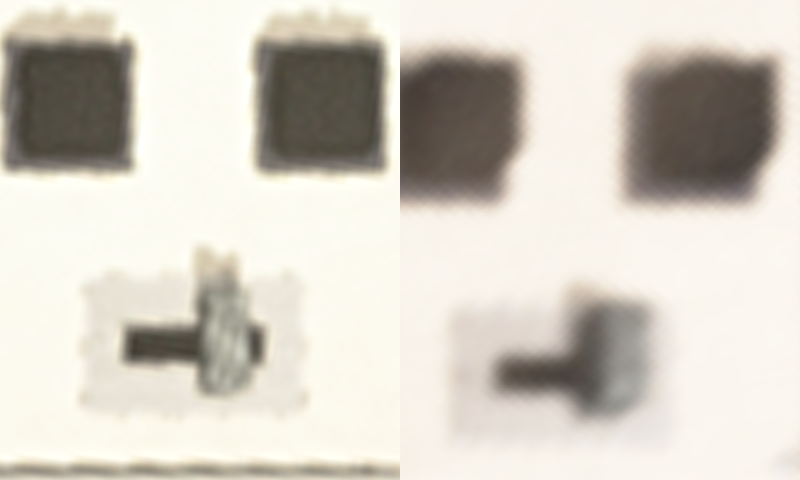

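In the rectified top view the nub centre is at about y = -7 mm, or roughly 15 of 16 mm. There is 3 to 4 mm of slot showing to its right, which is too close to the limit to trust. I'll push once more with the tip about 4 mm lower, until the side force shows the stop.

Request:
{"op": "send_rows", "data": {
  "deltas": [
    [0,[10,60,0],0],
    [0,[20,120,0],0],
    [0,[30,180,0],0],
    [0,[40,240,0],0],
    [0,[48,296,-10],0],
    [0,[48,296,-50],0],
    [0,[48,296,-90],0],
    [0,[48,296,-105],0],
    [0,[48,296,-113],0],
    [0,[48,296,-113],0]
  ]
}}

```text
time: 9.48
ee_pos: [0.5114, 0.0961, 0.026]
tcp_rot: [-180.0, 0.1, -82.7]
contact_force: [-0.5, 1.0, 0.3]
finger_gap: 0.001
```

Request:
{"op": "send_rows", "data": {
  "deltas": [
    [0,[0.5,-4,-1],0],
    [0,[1,-8,-1],0],
    [0,[1.5,-12,-1],0],
    [0,[1.75,-14,-1],0],
    [0,[1.9,-15,-1],0],
    [0,[2,-16,-1],0],
    [0,[2,-16,-1],0]
  ]
}}

```text
time: 10.35
ee_pos: [0.5133, 0.0821, 0.0253]
tcp_rot: [-179.9, 0.3, -82.7]
contact_force: [-0.2, 13.1, 2.9]
finger_gap: -0.0
```

The side force is 13 N, far above the 2 N friction, and the arm is stalled with the finger edge at y ≈ -2.9 mm (nub end face expected at -2). The slide is at its stop. Now I'll back off, lift, open to 50 mm and centre over the keys.

Request:
{"op": "send_rows", "data": {
  "deltas": [
    [0,[-0.5,5,0],0],
    [0,[-0.5,5,10],0],
    [0,[-0.5,5,35],0],
    [50,[-0.5,5,65],0],
    [50,[20,0,65],0],
    [50,[40,-2,65],0],
    [50,[59,-4,65],0],
    [50,[59,-4,65],0],
    [50,[59,-4,60],0],
    [50,[59,-4,55],0],
    [50,[59,-4,55],0]
  ]
}}

```text
time: 11.72
ee_pos: [0.5716, 0.0781, 0.0799]
tcp_rot: [-180.0, 0.3, -82.7]
contact_force: [0.2, 0.3, -0.2]
finger_gap: 0.585
```

Run:
```python
from tip import *
o=bot.get_obs(); print(o['finger_gap'])
p=tip(); a=cv2.resize(p[170:280,290:430,::-1],(700,550),interpolation=2); cv2.imwrite('pics/a8.png',a)
```

```text
0.5845286032001576
11.725 [0.5716 0.0781 0.0799] [ 0.2  0.3 -0.2] lowest z pct [0.066 0.071 0.074 0.156] n 6742
0.07 283 [0.522 0.031 0.066] [0.588 0.124 0.075]
0.08 60 [0.523 0.036 0.075] [0.585 0.124 0.077]
0.12 25 [0.557 0.045 0.118] [0.587 0.109 0.125]
```

View pics/a8.png

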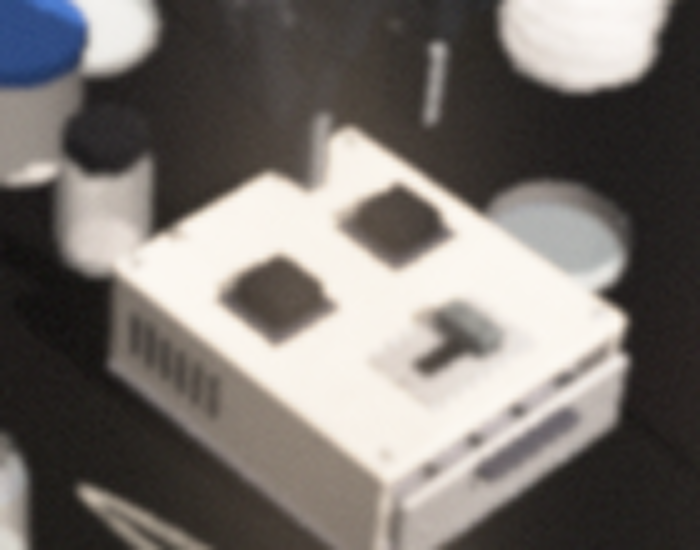

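The nub sits at the slot's right end, and both fingers are above their keys with the tips at z ≈ 0.12. I'll go down to just above contact.

Request:
{"op": "send_rows", "data": {
  "deltas": [
    [50,[0,0,-15],0],
    [50,[0,0,-30],0],
    [50,[0,0,-40],0],
    [50,[0,0,-43],0],
    [50,[0,0,-43],0]
  ]
}}

```text
time: 12.4
ee_pos: [0.572, 0.0781, 0.0371]
tcp_rot: [-180.0, 0.3, -82.7]
contact_force: [-0.4, -0.5, 0.1]
finger_gap: 0.583
```

```bash
sed -i 's/>.066)/>.078)/' tip.py
python3 - <<'E'
from tip import *
p=tip()
E
```

```text
12.4 [0.572  0.0781 0.0371] [-0.4 -0.5  0.1] lowest z pct [0.079 0.088 0.1   0.134] n 5729
0.08 36 [0.558 0.044 0.079] [0.586 0.107 0.085]
0.09 91 [0.556 0.038 0.085] [0.586 0.116 0.095]
0.1 97 [0.555 0.037 0.095] [0.586 0.116 0.105]
0.11 89 [0.554 0.039 0.105] [0.586 0.116 0.115]
0.12 85 [0.554 0.022 0.115] [0.586 0.115 0.125]
```

Request:
{"op": "send_rows", "data": {
  "deltas": [
    [50,[0,0,-3],0],
    [50,[0,0,-6],0],
    [50,[0,0,-8],0],
    [50,[0,0,-8],0]
  ]
}}

```text
time: 12.95
ee_pos: [0.5725, 0.0781, 0.0299]
tcp_rot: [-179.9, 0.3, -82.7]
contact_force: [-0.3, -0.1, 4.5]
finger_gap: 0.581
```

Request:
{"op": "send_rows", "data": {
  "deltas": [
    [50,[0,0,-3],0],
    [50,[0,0,-6],0],
    [50,[0,0,-8],0],
    [50,[0,0,-8],0]
  ]
}}

```text
time: 13.45
ee_pos: [0.5727, 0.0781, 0.0253]
tcp_rot: [-179.7, 0.2, -82.7]
contact_force: [-12.2, 0.3, 31.9]
finger_gap: 0.582
```

Force is 32 N, so both keys are bottomed. I'll hold with a little less overdrive while the tray comes out.

Request:
{"op": "send_rows", "data": {
  "deltas": [
    [50,[0,0,-2],0],
    [50,[0,0,-2],0],
    [50,[0,0,-2],0],
    [50,[0,0,-2],0],
    [50,[0,0,-2],0],
    [50,[0,0,-2],0],
    [50,[0,0,-2],0],
    [50,[0,0,-2],0]
  ]
}}

```text
time: 14.45
ee_pos: [0.5727, 0.078, 0.0255]
tcp_rot: [-179.6, 0.2, -82.7]
contact_force: [-7.4, 0.9, 20.2]
finger_gap: 0.582
```

```bash
cat > tray.py <<'E'
from h import *
O=np.array([.5584,.0761]); t=np.radians(7.2); R=np.array([[np.cos(t),-np.sin(t)],[np.sin(t),np.cos(t)]])
def tray():
    o=bot.get_obs(); _,d=bot.capture('scene'); c=bot.camera_params('scene'); T=c['world_from_camera']
    v,u=np.mgrid[0:480,0:640]
    P=np.stack([(u-c['cx'])/c['fx']*d,(v-c['cy'])/c['fy']*d,d],-1)@T[:3,:3].T+T[:3,3]
    F=(P[...,:2]-O)@R; z=P[...,2]
    m=(d>0)&(abs(F[...,1])<.05)&(z>.015)&(z<.045)&(F[...,0]<-.06)&(F[...,0]>-.16)
    print(o['time'],o['ee_pos'].round(4),o['contact_force'].round(1),'front x mm pct',(np.percentile(F[m][:,0],[2,10,25,50,75])*1000).round(0),m.sum())
    f0=[np.round(proj('scene',np.r_[O+R@[x,0.],.028]),0) for x in(-.081,-.131)]; print(f0)
    return o
E
python3 -c "from tray import *; tray()"
```

```text
14.45 [0.5727 0.078  0.0255] [-7.4  0.9 20.2] front x mm pct [-129. -127. -109.  -93.  -80.] 1176
[array([392., 262.]), array([412., 278.])]
```

Request:
{"op": "send_rows", "data": {
  "deltas": [
    [50,[0,0,-2],0],
    [50,[0,0,-2],0],
    [50,[0,0,-2],0],
    [50,[0,0,-2],0],
    [50,[0,0,-2],0],
    [50,[0,0,-2],0],
    [50,[0,0,-2],0],
    [50,[0,0,-2],0],
    [50,[0,0,-2],0],
    [50,[0,0,-2],0],
    [50,[0,0,-2],0],
    [50,[0,0,-2],0],
    [50,[0,0,-2],0],
    [50,[0,0,-2],0],
    [50,[0,0,-2],0],
    [50,[0,0,-2],0],
    [50,[0,0,-2],0],
    [50,[0,0,-2],0],
    [50,[0,0,-2],0],
    [50,[0,0,-2],0]
  ]
}}

```text
time: 17.0
ee_pos: [0.5728, 0.078, 0.0255]
tcp_rot: [-179.6, 0.1, -82.6]
contact_force: [-7.2, -0.6, 20.4]
finger_gap: 0.586
```

```bash
python3 -c "from tray import *; tray()"
```

```text
17.0 [0.5728 0.078  0.0255] [-7.2 -0.6 20.4] front x mm pct [-134. -132. -113.  -96.  -81.] 1302
[array([392., 262.]), array([412., 278.])]
```

The tray front is at about -132 mm (-131 expected). I'll hold a little longer to confirm it has stopped before letting go.

Request:
{"op": "send_rows", "data": {
  "deltas": [
    [50,[0,0,-2],0],
    [50,[0,0,-2],0],
    [50,[0,0,-2],0],
    [50,[0,0,-2],0],
    [50,[0,0,-2],0],
    [50,[0,0,-2],0],
    [50,[0,0,-2],0],
    [50,[0,0,-2],0],
    [50,[0,0,-2],0],
    [50,[0,0,-2],0],
    [50,[0,0,-2],0],
    [50,[0,0,-2],0]
  ]
}}

```text
time: 18.55
ee_pos: [0.5728, 0.078, 0.0255]
tcp_rot: [-179.5, 0.1, -82.6]
contact_force: [-6.4, -0.6, 19.3]
finger_gap: 0.585
```

```bash
python3 -c "from tray import *; tray()"
```

```text
18.55 [0.5728 0.078  0.0255] [-6.4 -0.6 19.3] front x mm pct [-134. -133. -113.  -97.  -81.] 1299
[array([392., 262.]), array([412., 278.])]
```

The tray hasn't moved, so it's at its stop. Now I'll lift straight up and move away to the right, keeping high.

Request:
{"op": "send_rows", "data": {
  "deltas": [
    [50,[0,0,5],0],
    [50,[0,0,20],0],
    [50,[0,0,60],0],
    [50,[0,0,110],0],
    [50,[-25,-60,110],0],
    [50,[-50,-120,110],0],
    [50,[-75,-180,110],0],
    [50,[-100,-240,110],0],
    [50,[-110,-280,110],0],
    [50,[-110,-280,110],0],
    [50,[-110,-280,110],0]
  ]
}}

```text
time: 19.98
ee_pos: [0.4628, -0.2015, 0.1356]
tcp_rot: [-179.5, 0.1, -82.6]
contact_force: [0.1, 0.6, -0.1]
finger_gap: 0.583
```

Run:
```python
from tray import *
tray()
q,e=bot.capture('top'); p,d=bot.capture('scene')
g0=cv2.imread('pics/top0.png'); g1=q[:,:,::-1].copy()
df=cv2.absdiff(g0,g1).max(2)
for n,(x0,y0,x1,y1) in dict(dish=(402,195,442,235),tweezers=(290,215,318,290),vial=(260,208,285,236)).items():
    print(n,'diff mean/max',df[y0:y1,x0:x1].mean().round(1),df[y0:y1,x0:x1].max(), cv2.phaseCorrelate(*[np.float64(cv2.cvtColor(i[y0:y1,x0:x1],6)) for i in(g0,g1)]))
c=bot.camera_params('scene'); T=c['world_from_camera']; v,u=np.mgrid[0:480,0:640]
P=np.stack([(u-c['cx'])/c['fx']*d,(v-c['cy'])/c['fy']*d,d],-1)@T[:3,:3].T+T[:3,3]; F=(P[...,:2]-O)@R
for n,y in(('keyL',.032),('keyR',-.032)):
    m=(abs(F[...,0]-.015)<.008)&(abs(F[...,1]-y)<.008)&(P[...,2]<.1); print(n,'top z',np.median(P[m][:,2]).round(4),m.sum())
# nub: top-height points near x=-45
m=(abs(F[...,0]+.045)<.009)&(abs(F[...,1])<.03)&(P[...,2]>.068)&(P[...,2]<.08)
print('nub y mm',(np.percentile(F[m][:,1],[5,50,95])*1000).round(1),m.sum())
```

```text
19.975 [ 0.4628 -0.2015  0.1356] [ 0.1  0.6 -0.1] front x mm pct [-134. -132. -113.  -96.  -81.] 1311
[array([392., 262.]), array([412., 278.])]
dish diff mean/max 5.8 22 ((0.09055544181088848, -0.003509707919242544), 0.9048160130605178)
tweezers diff mean/max 8.2 59 ((0.05501813272702982, 0.3014326616533367), 0.9291287160630088)
vial diff mean/max 6.8 21 ((0.23430205869075493, -0.05554128653769297), 0.7667755902186485)
keyL top z 0.0745 50
keyR top z 0.0742 42
nub y mm [-12.2  -4.9  -1.6] 57
```

```bash
python3 -c "from bench import bot; bot.finish_job(); print(bot.get_obs()['time'])"
```

```text
the job is handed in; nothing more can be done
the job is handed in; nothing more can be done
```

The tray is out and the job is handed in; the clock read about 20 s of the 45 s after the last move. No verdict was reported.

**What I did:** I pushed the lock slide to its right end with the fingers shut. Then I pressed both keys down together with the fingers 50 mm apart, held them bottomed for about 5 s at about 20 N, and lifted straight off once the tray had stopped.

**Last checks:**

| Item | Measured | Expected |
|---|---|---|
| Tray front (fixture x) | about -132 mm, and it didn't move over the last 1.5 s of holding | -131 mm |
| Left and right key tops | 74.5 and 74.2 mm | 74 mm (up) |
| Nub's left face (fixture y) | -1.6 mm | -2 mm (unlocked) |
| Dish, tweezers and vial | moved less than 0.4 pixel (under 1 mm) in the top view | within 20 mm |
| Force on the tool | about 0 N, arm clear | touching nothing |

**What disagreed:**
- **Tip height:** the reported TCP height was about 39 mm below the visible fingertips. Zero force below deck height confirmed it, so I used the cameras for height.
- **First push:** the finger seems to have ridden up on the nub, and the top view left it unclear whether the slide had reached its end. I pushed again 4 mm lower and got a firm 13 N at the stop.
- **Nub position:** the median of the last nub depth points was y = -4.9 mm, not -8 mm. I put this down to only part of the nub being visible, and relied on the left face and the 13 N stop.
- **Key force:** it peaked at 32 N for a moment when the keys bottomed.

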